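# Hold the swivel mirror so the camera sees the blade hub

## Task

Take the swivel mirror's upright handle and turn the mirror until the little camera on the same base bar sees, in the mirror, the round hub in the middle of the blade cartridge with the star of radial blades (not the one with straight parallel bars), and finish while still holding the handle still at that angle: the mirror springs back if let go. Keep off the mirror glass, and do not move the cartridges or any of the other things on the table.

Things in the scene. Friction and masses are not known exactly. Their poses are not given: they have to be found in the camera images.
- pivot (a point): point on the mirror's vertical turning axis, in the face of the glass, at the mirror's centre height, 110 mm above the table. The inspection unit stands fixed on the table: a round foot under the mirror (90 mm across), and a flat bar 30 mm wide to the camera. Its axes are the unit's own (z up; the camera lies 40 degrees to the left of its x, counterclockwise from above)
- lens (a point): centre of the front of the camera's lens, 218 mm from the pivot and at the same height, 110 mm; the black camera (56 x 44 x 44 mm) looks straight at the pivot
- swivel (a joint): turn of the mirror about the vertical axis through pivot, rad: 0 at rest on its stop, growing clockwise seen from above, to 1.5 at the far stop. At 0 the glass faces 45 degrees to the left of the unit's x (5 degrees to the left of the camera), so at value q it faces 45 degrees minus q. A light spring (0.05 N m at rest, 0.17 N m at 1.5) drives it back to 0 when let go
- handle (a point): upright round steel handle, 14 mm in diameter, behind the mirror on a flat lever (14 mm wide, its top 70 mm above the table); it turns with the mirror. Origin on its axis 160 mm above the table, the height to grip; free from 70 mm up to its top at 198 mm. It stands 100 mm from the mirror's axis, exactly opposite to the way the glass faces; its x axis points as the glass faces, z up
- glass (a point): the mirror glass, upright, 66 mm wide, 68 mm high, 6 mm thick, with a black back plate of 74 x 76 mm, top edge 148 mm above the table; origin at the middle of its face, on the turning axis; x points straight out of the reflecting face. Not to be touched
- view (a point): at the pivot; its x axis is the camera's line of sight after the mirror (it turns twice as far as the mirror, as reflection has it); y to its left, z up. The camera sees the hub when this line meets the hub
- hub (a point): centre of the hub, a round dark steel disc 50 mm across and 20 mm thick, 110 mm above the table, in the middle of the blade cartridge with eight radial blades. The cartridge is loose: a steel frame 120 mm wide and up to 172 mm high standing upright on a white foot 70 x 120 mm; x is the disc's axis and its -x side looks roughly to the mirror
- wedge_cartridge: the cartridge with radial blades and the round hub; origin under the centre of its foot; to be left where it is
- slice_cartridge: the other cartridge, same frame and foot but with straight upright parallel bars and no hub; origin under the centre of its foot; to be left where it is
- nut: steel ring 52 mm across, 20 mm high, lying near the mirror; bystander
- pusher: blue plastic pusher 52 mm across, 80 mm high, standing; bystander
- brush: small brush lying on the table; bystander
- bowl: steel bowl 150 mm across, 60 mm high; bystander
- bottle: white bottle 66 mm across, 190 mm high; bystander
- jar: glass jar 72 mm across, 100 mm high; bystander
Not all that is in view belongs to the job. What is shaped like the wedge_cartridge but turquoise or yellow is not meant.

How it is judged (in metres and radians):
On the way:
1. the fingers hold the handle and the camera sees the hub in the mirror (contact force between the fingers and swivel_c4 above 0.5 N and y of hub in the frame of view between -0.025 and 0.025 m and x of hub in the frame of view above 0.1 m), for 0.3 s.
At the end, for the whole second after the job is handed in: The fingers still press on the handle (over 0.5 N), the mirror is still (under 0.1 rad/s), and the camera's reflected line of sight meets the hub: it passes within 25 mm sideways of the hub's centre (all of step 1 and velocity of joint swivel between -0.1 and 0.1 rad/s); the arm keeps its last pose, push and grip.
It fails at once if the robot touches the mirror glass (contact force between any of the fingers, the arm and swivel_c3 above 0.5 N).
It fails at once if a cartridge or another thing on the table is moved by more than 20 mm (distance of any of wedge_cartridge, slice_cartridge, nut, pusher, brush, bowl, bottle, jar from where it was at the start of the episode above 0.02 m).
It also fails if it takes over 38 s, if anything falls off the work surface, if the arm or the gripper's body presses on something with over 40 N, if the wrist force passes 120 N, or if a joint passes its speed limit or range.

## Robot

A 7-joint arm with a two-finger parallel gripper is mounted at the origin on the work surface. World frame = base frame: x ahead of the robot, y to its left, z up, the work surface at z = 0. Lengths are in mm, angles in rad, forces in N, time in s.
With the tool pointing down it reaches from about 400 to 850 mm from the base axis. Payload 4.5 kg.
Tool frame: the origin (TCP) lies where the fingers leave the gripper's body, on its centre line; the fingertips stand 73 mm ahead of it and the grasp point (between the pads) lies 54 mm ahead of it; z points along the fingers, y is the line along which they close (so a half turn about z gives the same grasp; the last joint's range is limited). The gripper opens to 85 mm and grips with 20 to 120 N. Pads are 22 mm wide; open, the fingers measure 114 mm over their backs; the gripper's body (76 mm by 85 mm) begins 54 mm behind the grasp point. The pads swing forward as they close: fully open they stand 13 mm farther back than shut.
Start: joints at [-1.122, 0.689, -0.195, 1.565, 0.157, 0.902, -0.215], TCP at [251.862, 572.025, 303.917] pointing down, gripper open.
Joint ranges: [-3.01, 3.01], [-0.46, 2.08], [-1.47, 1.51], [0.13, 2.56], [-1, 4.14], [0.04, 2.09], [-2.66, 2.66]. Speed limits (rad/s): [2.57, 2.57, 3.14, 3.14, 3.14, 3.14, 3.14].

## Interface

Orientations are given as a unit quaternion [x, y, z, w].
In Python, from cell import telemetry, cams, robot, finder gives the robot as it stands. The module is installed in compiled form; this text tells all that it offers.
- The arm moves only by the tool move_arm, never from a script. Its argument "rows" is a list of rows, each an object of numbers: "dx", "dy", "dz": the shift along the tool's x, y, z in cm; "rx", "ry", "rz": the turn, a rotation vector about the tool's x, y, z in rad; "jaw": the finger opening in cm, from 0 to 8.54. A call has 1 to 10 rows; each row shifts and turns the commanded pose from where the row before left it, along the tool's axes as they then stand; what a row does not reach is not made up. A row lasts 1/8 s, in which the tool goes at most 62.5 mm and 10.7 degrees, less where a joint would pass 70% of its speed; a pose out of reach is approached as far as the arm can. A call is refused whole if a number of a shift passes 6.25 or a number of a turn 0.188, either way. A call with a gripper value outside its range is refused whole. The fingers move at their own pace and stop on an object; "force" is the grip in N (left out, the last holds). Time passes only in rows, so rows that do not move let the fingers close. It gives the time, the measured TCP pose, the force, the opening and the grip force at its end, in the units of the state.
- telemetry.state(): the state, without advancing time (a new reading comes with each control period).
- cams.grab_frame(name): name is "scene" or "top" or "wrist"; returns (picture, depth): 384x512x3 uint8, red, green, blue; 384x512 float32, mm along the optical axis (not along the pixel's ray), 0 where there is no reading.
- cams.camera_info(name): a dict with "K" (3x3 intrinsics, pixels), "T" (4x4, takes a point from camera to world coordinates). Camera axes: x right, y down, z forward; pixel columns grow to the right and rows downward; lengths in mm; the calibration is good to about 2 mm. A picture is of the moment at which its call begins: read the wrist's pose just before it. camera_info takes no time and is no camera call; for the wrist camera it gives the pose at the moment of the call.
- robot.sign_off(): hands the job in; it is judged then, once.
Trained networks look in the newest picture that a camera, given by its name, has taken for a name from the list of things; names that differ only in an ending like _2 or _b are one class to them, and where a whole thing is asked for, a point or a joint stands for the part that bears it (a point fixed in the world has none). Each returns a list of dicts, best first, with "p" (0 to 1); they miss things now and then, are a little off and sometimes report something else, mostly with a low value. They report only what shows in the picture. A call takes as long as a camera call. They do not tell look-alikes from the thing itself.
- finder.find_in(camera, name): "xy" ([column, row] in pixels, amid what is visible of it).
The state is a dict: "clock": time; "joint_positions": joint angles; "qvel": joint speeds; "joint_torque": joint torques, N m; "position": TCP position; "orientation": TCP orientation; "contact_force": force on the tool from outside, world axes, zero at the start; "torque": the same for the moment, N m; "gripper_width": opening from 0.0 (shut) to 1.0 (fully open); "gripper_force": force on a finger pad.
Only numpy, scipy, OpenCV 4.12 (cv2) and the standard library are available. Lean on these libraries where they do the work, as an engineer would, in place of code of your own. Each camera call takes 0.05 s, during which the arm holds its last target. There are 200 camera calls.

## Working session

There is one attempt and no reset: what is moved stays moved. The work goes in short steps, Python scripts to look and compute and a tool call to move; the robot and the scene stay as the last step left them, time stands still between calls to the robot, and variables do not carry over. Pictures are saved under pics/ and viewed, at most 10 in all, crops included, and the job is handed in when it is done.

Besides the shell and the picture viewer there is one more tool, called after "Request:" as name(argument=value, ...), one argument or row to a line, values as JSON. move_arm: Moves the arm, as the interface text tells. Its arguments: {"type":"object","properties":{"rows":{"type":"array"},"force":{"type":"number"}},"required":["rows"]}

```bash
mkdir -p pics
cat > h.py <<'E'
from cell import telemetry, cams, robot, finder
import numpy as np, cv2
def world(name,uv,d):
    c=cams.camera_info(name);K=np.array(c["K"]);T=np.array(c["T"])
    r=np.linalg.inv(K)@np.array([uv[0],uv[1],1.0])
    return (T@np.append(r*d,1))[:3]
def cloud(name,depth):
    c=cams.camera_info(name);K=np.array(c["K"]);T=np.array(c["T"])
    v,u=np.mgrid[:depth.shape[0],:depth.shape[1]]
    P=np.stack([(u-K[0,2])/K[0,0]*depth,(v-K[1,2])/K[1,1]*depth,depth],-1)
    return P@T[:3,:3].T+T[:3,3]
E
python3 - <<'E'
from h import *
s=telemetry.state();print(s)
for n in ("scene","top"):
    p,d=cams.grab_frame(n);np.savez(f"{n}.npz",p=p,d=d)
    cv2.imwrite(f"pics/{n}.png",p[:,:,::-1]); C=cloud(n,d)
    for t in ("handle","glass","lens","hub","wedge_cartridge","slice_cartridge","nut","pusher","bottle","jar","bowl","brush"):
        for r in finder.find_in(n,t)[:3]:
            u,v=map(int,r["xy"]);print(n,t,round(r["p"],2),(u,v),C[v,u].round())
a=[cv2.imread(f"pics/{n}.png") for n in("scene","top")]
cv2.imwrite("pics/both.png",cv2.resize(np.vstack(a),(400,600)))
E
```

```text
{'clock': 0.0, 'joint_positions': array([-1.12223076,  0.68999928, -0.19452551,  1.56637751,  0.15733319,
        0.90246153, -0.21514016]), 'qvel': array([-2.04736288e-04,  9.65708917e-04, -4.60157748e-04,  4.07407456e-05,
        3.03969620e-04,  4.07797410e-04,  1.29415554e-03]), 'joint_torque': array([ 6.04615652e-04, -5.39608455e+01, -1.26703061e+00, -1.58545947e+01,
        9.02555999e-03,  9.28036374e-03,  1.82987509e-05]), 'position': array([251.68702899, 571.51379453, 303.0657408 ]), 'orientation': array([ 2.05861293e-01,  9.78580744e-01, -9.17230313e-04, -1.17618918e-04]), 'contact_force': array([-0.3287396 ,  0.27687417,  0.30215082]), 'torque': array([0.04199932, 0.03416576, 0.00240428]), 'gripper_force': 0.0, 'gripper_width': 1.0016780589467567}
scene handle 0.84 (264, 190) [575.  69. 126.]
scene glass 0.79 (262, 186) [578.  62. 144.]
scene lens 0.62 (278, 223) [607. 118.  12.]
scene hub 0.91 (192, 244) [ 750. -145.   58.]
scene hub 0.87 (122, 248) [ 773. -347.   61.]
scene hub 0.86 (252, 247) [763.  34.  63.]
scene wedge_cartridge 0.9 (251, 244) [695.  31.   3.]
scene w
[... 604 characters left out ...]
 72.  73.]
top lens 0.77 (244, 189) [625. 118.   9.]
top lens 0.29 (204, 199) [582. 272.  53.]
top hub 0.94 (361, 147) [ 781. -345.   57.]
top hub 0.82 (263, 153) [754.  39.  92.]
top hub 0.6 (313, 154) [ 739. -147.  129.]
top wedge_cartridge 0.96 (262, 156) [759.  44.  13.]
top wedge_cartridge 0.8 (358, 149) [ 783. -344.   14.]
top wedge_cartridge 0.77 (308, 155) [ 751. -137.   60.]
top slice_cartridge 0.63 (326, 202) [ 564. -200.   72.]
top nut 0.57 (253, 173) [688.  81.  18.]
top pusher 0.49 (204, 200) [578. 271.  57.]
top bottle 0.88 (145, 253) [380. 467. 144.]
top jar 0.79 (148, 201) [572. 476.  99.]
top bowl 0.78 (392, 248) [ 385. -467.    5.]
top brush 0.83 (294, 244) [404. -79.  17.]
```

Run:
```python
import cv2,numpy as np
s=cv2.imread("pics/scene.png");t=cv2.imread("pics/top.png")
a=cv2.resize(s[140:290,90:350],(780,450),interpolation=cv2.INTER_CUBIC)
b=cv2.resize(t[120:260,180:400],(786,500),interpolation=cv2.INTER_CUBIC)
cv2.imwrite("pics/sc.png",a);cv2.imwrite("pics/tc.png",b)
```

```text
(no output)
```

View pics/sc.png

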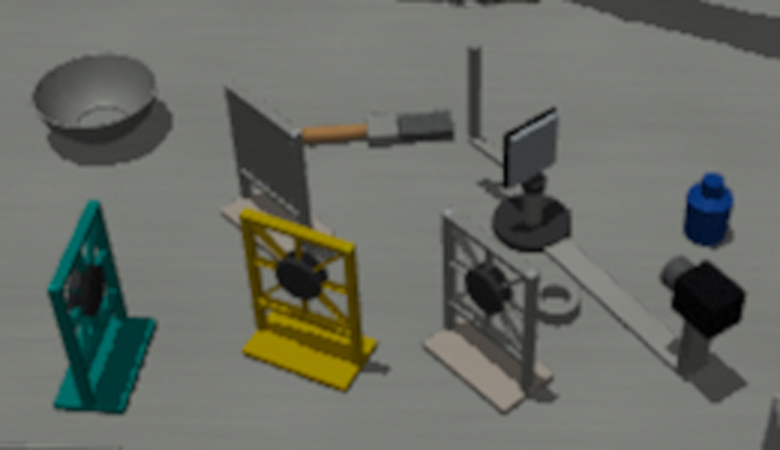

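View pics/tc.png

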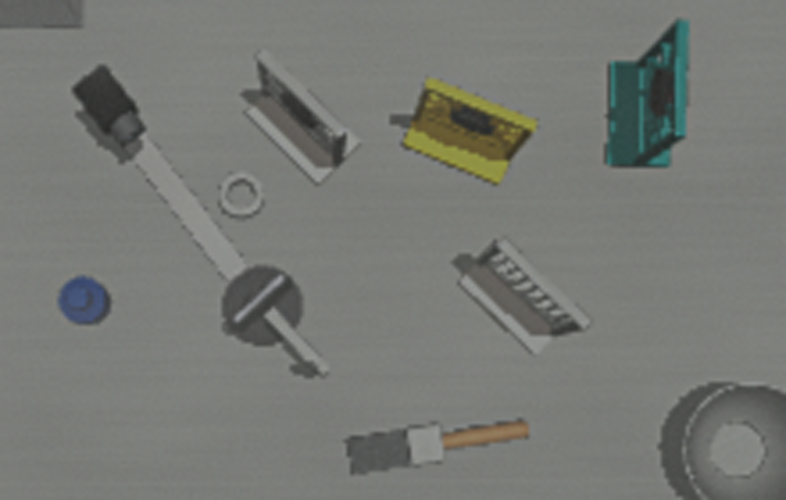

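The scene view shows three radial cartridges: steel/white at scene (252,247), top (263,153); yellow at scene (192,244); turquoise at scene (122,248). The fourth, at scene (180,196), has straight parallel bars. The steel one is meant, because it has a star of blades and isn't coloured, and the enlarged crop confirms it. Next I'll measure from the point clouds.

Run:
```python
from h import *
for n in ("scene","top"):
    z=np.load(n+".npz");p,d=z["p"].astype(int),z["d"];C=cloud(n,d);X,Y,Z=C[...,0],C[...,1],C[...,2]
    ok=d>0; g=p.sum(-1)
    def rep(l,m): 
        q=C[m&ok]; print(n,l,len(q), q.mean(0).round(1) if len(q) else "", np.percentile(q,[2,98],axis=0).round() if len(q) else "")
    near=(abs(X-500)<60)&(abs(Y-20)<60)
    rep("handle",near&(Z>85)&(Z<205))
    rep("lever",(abs(X-520)<70)&(abs(Y-30)<60)&(Z>55)&(Z<78))
    rep("mirrorplate",(abs(X-560)<60)&(abs(Y-75)<60)&(Z>75)&(Z<155))
    rep("foot",(abs(X-560)<70)&(abs(Y-75)<70)&(Z>6)&(Z<40))
    rep("cam",(abs(X-710)<90)&(abs(Y-200)<90)&(Z>84)&(Z<140))
    rep("camtop",(abs(X-710)<90)&(abs(Y-200)<90)&(Z>126)&(Z<140))
    rep("hubdark",(abs(X-760)<50)&(abs(Y-39)<50)&(Z>82)&(Z<138)&(g<170))
    rep("frame",(abs(X-760)<80)&(abs(Y-39)<80)&(Z>30)&(Z<180))
    rep("frametop",(abs(X-760)<80)&(abs(Y-39)<80)&(Z>155)&(Z<180))
    rep("whitefoot",(abs(X-760)<90)&(abs(Y-39)<90)&(Z>5)&(Z<30))
    print(cams.camera_info(n)["T"][:3,3].round(), [C[v,u].round() for u,v in (((248,157),(248,170),(248,185)) if n=="scene" else ((270,223),(268,222),(266,221)))])
```

```text
scene handle 158 [495.2  23.2 144.1] [[481.  10.  88.]
 [560.  78. 199.]]
scene lever 92 [529.3  50.7  70.5] [[484.  10.  59.]
 [574.  87.  78.]]
scene mirrorplate 356 [558.9  77.8 117.6] [[532.  50.  77.]
 [579. 106. 150.]]
scene foot 469 [572.4  90.4  13.4] [[518.  42.   7.]
 [625. 138.  33.]]
scene cam 455 [773.1 238.8 122.7] [[736. 207.  94.]
 [799. 274. 136.]]
scene camtop 254 [770.9 242.3 132. ] [[738. 215. 127.]
 [798. 273. 136.]]
scene hubdark 257 [769.5  35.9 115.7] [[723.  -8.  86.]
 [808.  78. 136.]]
scene frame 959 [765.7  36.9 113.7] [[721.  -8.  38.]
 [807.  80. 175.]]
scene frametop 215 [764.9  37.  170. ] [[721.  -7. 156.]
 [806.  79. 176.]]
scene whitefoot 759 [758.9  43.1  11.8] [[673. -27.   5.]
 [824. 125.  23.]]
[1631.   34. 1013.] [array([491.,  16., 193.]), array([492.,  16., 141.]), array([486.,  17.,  72.])]
top handle 31 [522.2  47.2 161.7] [[480.   9.  94.]
 [558.  80. 202.]]
top lever 80 [523.4  48.9  70.5] [[490.  22.  65.]
 [571.  81.  75.]]
top mirrorplate 93 [552.1  77.9 133.2] [[528.  49.  77.]
 [576. 102. 152.]]
top foot 329 [570.2  89.9  11.4] [[515.  32.   6.]
 [629. 139.  18.]]
top cam 239 [761.9 236.4 128.5] [[728. 207. 100.]
 [797. 270. 137.]]
top camtop 180 [768.7 241.7 132.1] [[738. 214. 127.]
 [797. 270. 138.]]
top hubdark 33 [750.3  32.9 124.3] [[716.  -4. 107.]
 [769.  51. 136.]]
top frame 266 [759.   35.1 134.3] [[717.  -7.  52.]
 [802.  78. 177.]]
top frametop 119 [761.   34.1 172.1] [[718.  -5. 163.]
 [803.  76. 177.]]
top whitefoot 450 [745.1  49.6  11. ] [[674. -38.   5.]
 [839. 125.  24.]]
[ 459.   23. 1430.] [array([483.,  16., 197.]), array([490.,  22.,  66.]), array([494.,  30.,  67.])]
```

Request:
move_arm(
  rows=[
    {"dx": -4.3, "dy": -4.1, "jaw": 8.5},
    {"dx": -4.3, "dy": -4.1},
    {"dx": -4.3, "dy": -4.1},
    {"dx": -4.3, "dy": -4.1},
    {"dx": -4.3, "dy": -4.1},
    {"dx": -4.3, "dy": -4.1},
    {"dx": -4.3, "dy": -4.1},
    {"dx": -4.3, "dy": -4.1},
    {"dx": -4.3, "dy": -4.1},
    {"dx": -4.3, "dy": -4.1},
  ],
)

```text
schema error: expected keys dx, dy, dz, rx, ry, rz, jaw
```

Request:
move_arm(
  rows=[
    {"rz": 0.18},
    {"rz": 0.18},
    {"rz": 0.18},
    {"rz": 0.18},
    {"rz": 0.18},
    {"rz": 0.18},
    {"rz": 0.18},
    {"rz": 0.18},
    {"rz": 0.18},
    {"rz": 0.18},
  ],
)

```text
schema error: expected keys dx, dy, dz, rx, ry, rz, jaw
```

Request:
move_arm(
  rows=[
    {"dx": -4.3, "dy": -4.1, "dz": 0, "rx": 0, "ry": 0, "rz": 0, "jaw": 8.5},
    {"dx": -4.3, "dy": -4.1, "dz": 0, "rx": 0, "ry": 0, "rz": 0, "jaw": 8.5},
    {"dx": -4.3, "dy": -4.1, "dz": 0, "rx": 0, "ry": 0, "rz": 0, "jaw": 8.5},
    {"dx": -4.3, "dy": -4.1, "dz": 0, "rx": 0, "ry": 0, "rz": 0, "jaw": 8.5},
    {"dx": -4.3, "dy": -4.1, "dz": 0, "rx": 0, "ry": 0, "rz": 0, "jaw": 8.5},
    {"dx": -4.3, "dy": -4.1, "dz": 0, "rx": 0, "ry": 0, "rz": 0, "jaw": 8.5},
    {"dx": -4.3, "dy": -4.1, "dz": 0, "rx": 0, "ry": 0, "rz": 0, "jaw": 8.5},
    {"dx": -4.3, "dy": -4.1, "dz": 0, "rx": 0, "ry": 0, "rz": 0, "jaw": 8.5},
    {"dx": -4.3, "dy": -4.1, "dz": 0, "rx": 0, "ry": 0, "rz": 0, "jaw": 8.5},
    {"dx": -4.3, "dy": -4.1, "dz": 0, "rx": 0, "ry": 0, "rz": 0, "jaw": 8.5},
  ],
)

```text
clock: 2.55
position: [481.0, 21.7, 304.2]
orientation: [0.206, 0.979, 0.0, 0.0]
contact_force: [1.4, 0.1, 0.1]
gripper_width: 0.998
gripper_force: 0.0
```

Request:
move_arm(
  rows=[
    {"dx": 0, "dy": 0, "dz": 0, "rx": 0, "ry": 0, "rz": 0.18, "jaw": 8.5},
    {"dx": 0, "dy": 0, "dz": 0, "rx": 0, "ry": 0, "rz": 0.18, "jaw": 8.5},
    {"dx": 0, "dy": 0, "dz": 0, "rx": 0, "ry": 0, "rz": 0.18, "jaw": 8.5},
    {"dx": 0, "dy": 0, "dz": 0, "rx": 0, "ry": 0, "rz": 0.18, "jaw": 8.5},
    {"dx": 0, "dy": 0, "dz": 0, "rx": 0, "ry": 0, "rz": 0.18, "jaw": 8.5},
    {"dx": 0, "dy": 0, "dz": 0, "rx": 0, "ry": 0, "rz": 0.18, "jaw": 8.5},
    {"dx": 0, "dy": 0, "dz": 0, "rx": 0, "ry": 0, "rz": 0.18, "jaw": 8.5},
    {"dx": 0, "dy": 0, "dz": 0, "rx": 0, "ry": 0, "rz": 0.18, "jaw": 8.5},
    {"dx": 0, "dy": 0, "dz": 0, "rx": 0, "ry": 0, "rz": 0.18, "jaw": 8.5},
    {"dx": 0, "dy": 0, "dz": 0, "rx": 0, "ry": 0, "rz": 0.18, "jaw": 8.5},
  ],
)

```text
clock: 3.8
position: [480.3, 23.7, 304.0]
orientation: [0.896, 0.444, 0.0, -0.0]
contact_force: [0.6, 0.6, -0.3]
gripper_width: 0.998
gripper_force: 0.0
```

Run:
```python
from h import *
s=telemetry.state();print(s["position"],s["orientation"])
c=cams.camera_info("wrist");p,d=cams.grab_frame("wrist");np.savez("wrist.npz",p=p,d=d)
C=cloud("wrist",d);cv2.imwrite("pics/w1.png",p[:,:,::-1])
print(c["T"][:3].round(2))
X,Y,Z=C[...,0],C[...,1],C[...,2];ok=d>0
for lo,hi in ((85,130),(130,180),(180,205)):
    m=ok&(abs(X-485)<35)&(abs(Y-15)<35)&(Z>lo)&(Z<hi);q=C[m];print(lo,len(q),q.mean(0).round(1) if len(q) else"",np.percentile(q,[3,97],axis=0).round() if len(q) else"")
print(finder.find_in("wrist","handle"))
```

```text
[480.32023991  23.65329896 304.04421487] [ 8.95793968e-01  4.44469432e-01  3.00494811e-04 -1.97259546e-05]
[[ 8.0000e-01 -5.8000e-01 -1.8000e-01  5.2568e+02]
 [-6.1000e-01 -7.6000e-01 -2.3000e-01  8.2750e+01]
 [-0.0000e+00  2.9000e-01 -9.6000e-01  3.7374e+02]]
85 157 [487.6  20.3 109.4] [[481.  15.  86.]
 [492.  23. 129.]]
130 300 [487.5  20.3 157.8] [[481.  14. 132.]
 [492.  23. 179.]]
180 424 [485.9  17.6 194.1] [[480.  11. 181.]
 [491.  22. 198.]]
[{'xy': [271.4, 102.7], 'p': 0.94}]
```

View pics/w1.png

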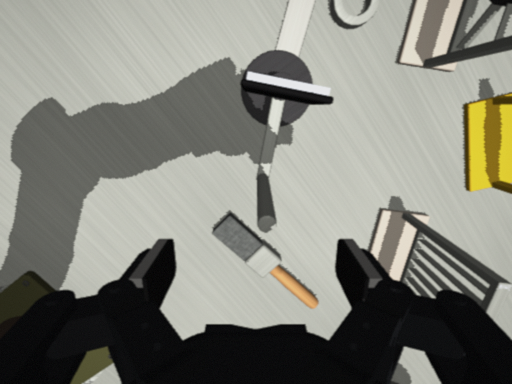

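The wrist view shows the handle's top at (267,220), the mirror at (290,90) and the fingers on either side, so I can go straight down. I'll centre, descend and close.

Request:
move_arm(
  rows=[
    {"dx": -0.3, "dy": 0.8, "dz": 0, "rx": 0, "ry": 0, "rz": 0, "jaw": 8.5},
    {"dx": 0, "dy": 0, "dz": 0, "rx": 0, "ry": 0, "rz": 0.18, "jaw": 8.5},
    {"dx": 0, "dy": 0, "dz": 2, "rx": 0, "ry": 0, "rz": 0, "jaw": 8.5},
    {"dx": 0, "dy": 0, "dz": 2, "rx": 0, "ry": 0, "rz": 0, "jaw": 8.5},
    {"dx": 0, "dy": 0, "dz": 2, "rx": 0, "ry": 0, "rz": 0, "jaw": 8.5},
    {"dx": 0, "dy": 0, "dz": 2, "rx": 0, "ry": 0, "rz": 0, "jaw": 8.5},
    {"dx": 0, "dy": 0, "dz": 1, "rx": 0, "ry": 0, "rz": 0, "jaw": 8.5},
    {"dx": 0, "dy": 0, "dz": 0, "rx": 0, "ry": 0, "rz": 0, "jaw": 8.5},
  ],
)

```text
clock: 4.9
position: [484.8, 15.9, 213.6]
orientation: [0.931, 0.365, -0.0, -0.0]
contact_force: [0.3, -0.2, -0.6]
gripper_width: 0.994
gripper_force: 0.0
```

Request:
move_arm(
  force=30,
  rows=[
    {"dx": 0, "dy": 0, "dz": 0, "rx": 0, "ry": 0, "rz": 0, "jaw": 5},
    {"dx": 0, "dy": 0, "dz": 0, "rx": 0, "ry": 0, "rz": 0, "jaw": 3},
    {"dx": 0, "dy": 0, "dz": 0, "rx": 0, "ry": 0, "rz": 0, "jaw": 0.5},
    {"dx": 0, "dy": 0, "dz": 0, "rx": 0, "ry": 0, "rz": 0, "jaw": 0.5},
    {"dx": 0, "dy": 0, "dz": 0, "rx": 0, "ry": 0, "rz": 0, "jaw": 0.5},
    {"dx": 0, "dy": 0, "dz": 0, "rx": 0, "ry": 0, "rz": 0, "jaw": 0.5},
    {"dx": 0, "dy": 0, "dz": 0, "rx": 0, "ry": 0, "rz": 0, "jaw": 0.5},
  ],
)

```text
clock: 5.78
position: [484.9, 16.3, 214.1]
orientation: [0.931, 0.365, 0.0, 0.0]
contact_force: [-0.1, -0.5, 5.3]
gripper_width: 0.154
gripper_force: 29.3
```

Request:
move_arm(
  rows=[
    {"dx": 0.014, "dy": -0.523, "dz": 0, "rx": 0, "ry": 0, "rz": 0.0524, "jaw": 0.5},
    {"dx": 0.014, "dy": -0.523, "dz": 0, "rx": 0, "ry": 0, "rz": 0.0524, "jaw": 0.5},
    {"dx": 0.014, "dy": -0.523, "dz": 0, "rx": 0, "ry": 0, "rz": 0.0524, "jaw": 0.5},
    {"dx": 0.014, "dy": -0.523, "dz": 0, "rx": 0, "ry": 0, "rz": 0.0524, "jaw": 0.5},
    {"dx": 0.014, "dy": -0.523, "dz": 0, "rx": 0, "ry": 0, "rz": 0.0524, "jaw": 0.5},
    {"dx": 0.014, "dy": -0.523, "dz": 0, "rx": 0, "ry": 0, "rz": 0.0524, "jaw": 0.5},
    {"dx": 0.014, "dy": -0.523, "dz": 0, "rx": 0, "ry": 0, "rz": 0.0524, "jaw": 0.5},
    {"dx": 0.014, "dy": -0.523, "dz": 0, "rx": 0, "ry": 0, "rz": 0.0524, "jaw": 0.5},
    {"dx": 0.014, "dy": -0.523, "dz": 0, "rx": 0, "ry": 0, "rz": 0.0524, "jaw": 0.5},
    {"dx": 0.014, "dy": -0.523, "dz": 0, "rx": 0, "ry": 0, "rz": 0.0524, "jaw": 0.5},
  ],
)

```text
clock: 7.02
position: [461.3, 62.2, 214.1]
orientation: [0.994, 0.11, 0.001, 0.0]
contact_force: [2.2, -1.7, 4.9]
gripper_width: 0.153
gripper_force: 29.5
```

Request:
move_arm(
  rows=[
    {"dx": 0, "dy": 0, "dz": 0, "rx": 0, "ry": 0, "rz": 0, "jaw": 0.5},
    {"dx": 0, "dy": 0, "dz": 0, "rx": 0, "ry": 0, "rz": 0, "jaw": 0.5},
    {"dx": 0, "dy": 0, "dz": 0, "rx": 0, "ry": 0, "rz": 0, "jaw": 0.5},
  ],
)

```text
clock: 7.4
position: [461.3, 62.1, 214.1]
orientation: [0.994, 0.111, 0.001, 0.0]
contact_force: [1.2, -0.2, 6.2]
gripper_width: 0.155
gripper_force: 29.5
```

Run:
```python
from h import *
s=telemetry.state();T=s["position"];print(T,s["gripper_force"],s["contact_force"])
piv=[];hubs=[];cam=[]
for n in ("scene","wrist"):
    p,d=cams.grab_frame(n);cv2.imwrite(f"pics/{n}2.png",p[:,:,::-1])
    C=cloud(n,d);X,Y,Z=C[...,0],C[...,1],C[...,2];g=p.astype(int).sum(-1)
    m=(d>0)&(abs(X-560)<45)&(abs(Y-82)<45)&(Z>80)&(Z<150)
    q=C[m][:,:2];w,V=np.linalg.eigh(np.cov(q.T));a=np.degrees(np.arctan2(V[1,0],V[0,0]))
    print(n,"mirror",len(q),q.mean(0).round(1),"normal az",a.round(1), np.percentile(q,[2,98],axis=0).round())
# circle fit of foot from top, hub from scene/top start pictures, camera box top
z=np.load("top.npz");C=cloud("top",z["d"]);X,Y,Z=np.moveaxis(C,-1,0)
for n in("scene","top"):
    z=np.load(n+".npz");C=cloud(n,z["d"]);X,Y,Z=np.moveaxis(C,-1,0);g=z["p"].astype(int).sum(-1);ok=z["d"]>0
    for l,m in (("camtop",(Z>126)&(Z<138)&(abs(X-767)<60)&(abs(Y-242)<60)),("frametop",(abs(X-762)<70)&(abs(Y-36)<70)&(Z>160)&(Z<180)),("foot",(abs(X-560)<47)&(abs(Y-82)<47)&(g<330)&(Z>6)&(Z<20))):
        q=C[m&ok][:,:2].astype(np.float32);print(n,l,len(q),cv2.minAreaRect(q))
# hub silhouette in scene picture
z=np.load("scene.npz");g=z["p"].astype(int).sum(-1);m=np.zeros_like(g,np.uint8);m[225:262,238:268]=(g[225:262,238:268]<150)
k,L,S,c=cv2.connectedComponentsWithStats(m);i=1+S[1:,4].argmax();C=cloud("scene",z["d"]);q=C[L==i];print("hubdisc",S[i],c[i],np.median(q,0).round(1))
P=np.array([559,83.])
cb=np.degrees(np.arctan2(242-P[1],769-P[0]));hb=np.degrees(np.arctan2(36-P[1],763-P[0]));hh=np.degrees(np.arctan2(P[1]-T[1],P[0]-T[0]))
print("cam az",cb,"hub az",hb,"need",(cb+hb)/2,"handle az",hh,"dist",np.hypot(*(P-T[:2])))
```

```text
[461.31624858  62.06351906 214.12400198] 29.518215358257294 [ 1.19260057 -0.17914323  6.2493622 ]
scene mirror 402 [555.9  81.5] normal az -169.4 [[542.  47.]
 [565. 117.]]
wrist mirror 5314 [551.4  81. ] normal az -167.8 [[541.  48.]
 [563. 114.]]
scene camtop 266 ((765.5535278320312, 237.99203491210938), (76.26686096191406, 47.50927734375), 38.588417053222656)
scene frametop 196 ((761.3541259765625, 36.41175842285156), (122.11468505859375, 14.486227035522461), 44.17748260498047)
scene foot 359 ((558.574951171875, 83.39395141601562), (87.96455383300781, 89.26860809326172), 85.05379486083984)
top camtop 181 ((763.173583984375, 237.35922241210938), (76.67281341552734, 43.514892578125), 36.06203842163086)
top frametop 117 ((762.02490234375, 34.970252990722656), (119.62879180908203, 11.69987964630127), 43.999881744384766)
top foot 246 ((559.7189331054688, 81.9140396118164), (85.23512268066406, 85.39160919189453), 43.999061584472656)
hubdisc [245 228  16  18 180] [252.22222222 235.80555556] [769.1  33.8 119.7]
cam az 37.13092444820949 hub az -12.974102729236657 need 12.078410859486418 handle az 12.097139580200768 dist 99.90220981837321
```

The mirror faces about 12° (measured 10.6–12.2°, needed 12.1°, tolerance about ±3.4°). The handle is 99.9 mm from the pivot and held with 29.5 N, so I'm handing in.

```bash
python3 -c "
from cell import robot; print(robot.sign_off())"
```

```text
the job is handed in; nothing more can be done
None
```

The job is handed in with the gripper still holding the handle at about 29 N. The mirror is turned about 0.52 rad, so by my measurements the camera's reflected line meets the hub of the steel radial-blade cartridge; the sign-off call returned no verdict.

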